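Load a roller hanger on the sloped feed rail

TASK

Take the roller hanger with its tray of test pieces from the bench and, keeping it upright, hook it onto the open upper end of the sloped rail, lowering it gently until both wheels bear on the rail: do not drop it, and never force it against the rail with 20 N or more. Then push it down the rail through the sprung run-back gate until the gate has snapped shut behind it, and let go there, so that it rolls the rest of the way by itself and comes to rest against the stop at the low end.

Things in the scene. Friction and masses are not known exactly. Their poses are not given: they have to be found in the camera images.
- hanger: Roller hanger of sheet steel on the bench, 80 long (x), 60 wide (y), 194 high, about 0.45 kg. Origin: centre of its underside; x = rolling direction (front and back alike), z up. A back plate 30 wide (x) at y = +12 to +16 rises from the tray to z = 154 and bends over to the middle: a C, open to -y between the test pieces (z = 33) and the wheels (z = 106.5). All sizes in mm.
- tray (a point): Middle of the hanger's tray, 10 mm above its underside. Tray 66 x 60 mm (x, y), rim 10 mm high; three fixed steel test pieces in it reach 33 mm above the underside. The hanger stands upright on the tray.
- axle (a point): On the hanger midway between its two wheels, 120 mm above the underside; 8 mm above the rail's top edge when seated. Wheels at x = -22 and +22 mm: tread radius 8, flange radius 13.5, groove 11 mm wide at the tread, flaring to 18 mm at the rims. Bogie plates beside them at y = 12.5 to 15.5 and -15 to -12 mm, 16 mm high, rounded ends at x = +-40 mm. Viscous drag: runs only 0.1 to 0.3 m/s.
- tab (a point): Middle of the hanger's black grip tab, 176 mm above its underside: 10 mm thick (y), 30 mm long (x), reaching 18 mm above and 22 mm below this point. To be pinched across its thickness from above. In a light grip (10 to 15 N) the hanger can pitch between the fingers, so that both wheels settle on a slope.
- stand: The rail's fixed stand. Origin: on the bench below the rail's middle; x points downhill along the rail (level), y to its open side, z up. Posts, spine and cross arms are on the -y side, 3 to 110 mm out. The rail is an upright steel strip 7 mm thick (plane y = 0), 18 mm high, from x = -185 mm (open upper end) to +190 mm. The hanger hangs on it with its x along this x, its back plate on the +y side.
- loading (a point): On the stand's base plate, 14 mm above the bench, below the loading section (stand x = -130 mm, y = 0); set the hanger down within 20 mm of this x. The rail turns on a pivot at stand x = 190, z = 145 mm and is clamped by hand at a slope of 0.09 to 0.18 rad, NOT measured: at d uphill of the pivot its top edge is 154 mm + d tan(slope) above the bench, so 183 to 212 mm here.
- gate_line (a point): On the base plate below the gate (stand x = -60 mm, y = 0, 14 mm above the bench). The gate is a steel finger 30 mm long at axle height, turning on an upright pin at stand y = -34 mm, reaching to y = -5 mm, in the way of the hanger's -y bogie plate.
- keeper_start (a point): On the base plate, 14 mm above the bench (stand x = -50 mm, y = 0). From here to the stop a steel keeper strip, y = -52 to -6 mm, lies over the wheels' flanges, 3.5 mm clear of a seated flange: underside 25, top 28 mm above the rail's top edge (flared entry up to 34). Stop: rubber pad at stand x = 190 mm; when the bogie ends touch it, axle is at stand x = 150 to 155 mm.
- gate (a joint): Run-back gate (rad): 0 = shut, across the path. Pushed by the hanger's bogie plate (2 to 5 N with rubbing) it folds downhill to about 0.9 and rubs along the plate until the tail has passed; then it snaps back to 0, when axle is 60 to 75 mm downhill of the gate line. Gravity alone does not push the hanger through.
Things that resemble listed ones, but are neither listed nor needed, are in the scene too. Leave any orange look-alike of the hanger alone.

How it is judged (in metres and radians):
On the way, in this order (a step that is already met when the one before it is completed fails the run):
1. the hanger's wheels bear on the rail at the open upper end, uphill of the shut gate (contact force between hanger and stand above 1 N and x of axle in the frame of stand between -0.175 and -0.092 m and y of axle in the frame of stand between -0.005 and 0.005 m and height (world z) of hanger above 0.055 m and value of joint gate below 0.15 rad), for 0.2 s.
2. the hanger pushes the gate open (value of joint gate above 0.5 rad and contact force between hanger and stand above 0.5 N), for 0.1 s.
At the end, for the whole second after the job is handed in: The hanger hangs at rest on the rail (slower than 20 mm/s, wheels within 6 mm of the rail's middle plane, tilted less than 0.3 rad) against the stop (axle point at stand x = 143 to 170 mm, home being about 152 mm), with the gate shut behind it (x of axle in the frame of stand between 0.143 and 0.17 m and y of axle in the frame of stand between -0.006 and 0.006 m and height (world z) of hanger above 0.03 m and angle between hanger's own z axis and vertical below 0.3 rad and linear speed of hanger below 0.02 m/s and value of joint gate below 0.15 rad and contact force between hanger and stand above 1 N); the robot touches nothing.
It fails at once if the hanger is forced against the rail, the keeper strip or the gate by the robot with more than 20 N (contact force between hanger and stand above 20 N and contact force between the fingers and hanger above 0.2 N).
It fails at once if the hanger is let fall on the near side of the gate: off the bench, held by nothing and moving faster than 0.15 m/s (x of axle in the frame of stand below -0.05 m and contact force between the fingers and hanger below 0.05 N and contact force between hanger and stand below 0.05 N and height (world z) of hanger above 0.012 m and linear speed of hanger above 0.15 m/s).
It fails at once if the hanger is tipped more than 0.6 rad (angle between hanger's own z axis and vertical above 0.6 rad).
It fails at once if the hanger is still held or pushed by the fingers over the last stretch (axle point more than 80 mm past the gate) (x of axle in the frame of stand above 0.08 m and contact force between the fingers and hanger above 0.3 N).
It also fails if it takes over 72 s, if anything falls off the work surface, if the arm or the gripper's body presses on something with over 40 N, if the wrist force passes 120 N, or if a joint passes its speed limit or range.

ROBOT

A 6-joint arm with a two-finger parallel gripper is mounted at the origin on a cart in front of the work surface, level with it; the furniture and walls round the work are solid. World frame = base frame: x ahead of the robot, y to its left, z up, the work surface at z = 0. Lengths are in m, angles in degrees, forces in N, time in s.
With the tool pointing down it reaches from about 0.2 to 0.875 m from the base axis. Payload 3.4 kg.
Tool frame: the origin (TCP) lies midway between the tips of the shut fingers; the grasp point (between the pads) lies r.hold_point_z behind it (r.hold_point_z is the distance from the TCP to the grasp point, in m); z points along the fingers, y is the line along which they close (so a half turn about z gives the same grasp; the last joint's range is limited). The gripper opens to 94 mm and grips with 3 to 60 N. Pads are 16 mm wide; open, the fingers measure 119 mm over their backs; the gripper's body (75 mm by 177 mm) begins 78 mm behind the grasp point.
Start: joints at [-78.667, 15.808, 86.224, -0, 77.962, -6.933], TCP at [0.18, -0.546, 0.205] pointing down, gripper open.
Joint ranges: [-165.64, 165.64], [-43.16, 119.46], [12.63, 154.43], [-67.54, 247.53], [6.08, 155.33], [-154.97, 154.97]. Speed limits (degrees/s): [147.25, 147.25, 180, 180, 180, 180].

INTERFACE

Orientations are given as [roll, pitch, yaw] about the fixed x, y, z axes, in that order (R = Rz(yaw) Ry(pitch) Rx(roll)).
In Python, from bench import r, viewer gives the robot as it stands. Calls block until the motion is done:
- r.move_ptp(position, orientation): joint-space move of the TCP to a pose.
- r.move_straight(position, rate=0.15, frame=None, stop_force=None): straight line of the TCP; frame=None keeps the orientation; rate is the mean speed in m/s. With stop_force (N) it stops when the force on the tool has changed by that much, and returns True; else False.
- r.movej(angles): joint-space move.
- r.gripper_open() and r.close(force=None): open the fingers fully, or close them until they stop; force is the grip in N (None keeps the last).
- r.dwell(seconds).
- r.solve_ik(position, orientation): joint angles nearest the present ones, or None.
- viewer.capture(name): name is "scene" or "side" or "wrist"; returns the picture (384x512x3 uint8, blue, green, red); there is no depth.
- viewer.get_calibration(name): a dict with "fov_y" (degrees; the focal length in pixels is half the picture's height over the tangent of half this angle, whatever the lens; pixels are square), "cx", "cy" (the principal point, pixels), "R" (3x3) and "t" (3): a world point X has camera coordinates R X + t; the wrist camera has in their place "T_tool_cam" (4x4, takes a point from camera to tool coordinates, whose origin is the TCP and whose axes are the flange's). Camera axes: x right, y down, z forward; pixel columns grow to the right and rows downward; lengths in m; the calibration is good to about 2 mm. A picture is of the moment at which its call begins: read the wrist's pose just before it. get_calibration takes no time and is no camera call.
A pose or a line that the arm cannot do raises r.PlanningError and nothing moves.
- r.close_job(): hands the job in; it is judged then, once.
Readings, each from a call of its own:
- r.read_clock(): time.
- r.read_joints(): joint angles.
- r.read_qvel(): joint speeds.
- r.read_joint_torque(): joint torques, N m.
- r.read_tool_pos(): TCP position.
- r.read_ee_rot(): TCP orientation.
- r.read_contact_force(): force on the tool from outside, world axes, zero at the start.
- r.read_wrist_torque(): the same for the moment, N m.
- r.read_width(): opening from 0.0 (shut) to 1.0 (fully open).
- r.read_gripper_force(): force on a finger pad.
Only numpy, scipy, OpenCV 4.12 (cv2) and the standard library are available. Lean on these libraries where they do the work, as an engineer would, in place of code of your own. Each camera call takes 0.05 s, during which the arm holds its last target. There are 200 camera calls.

## Working session

There is one attempt and no reset: what is moved stays moved. The work goes in short steps, each a Python script; the robot and the scene stay as the last script left them, time stands still between calls to the robot, and variables do not carry over. Pictures are saved under pics/ and viewed, at most 14 in all, crops included, and the job is handed in when it is done.

```bash
mkdir -p pics; python3 - <<'E'
from bench import r, viewer
import cv2,numpy as np
for n in("scene","side"):
    i=viewer.capture(n);cv2.imwrite(f"pics/{n}0.png",i)
    c=viewer.get_calibration(n);print(n,{k:np.round(v,4).tolist() for k,v in c.items()} if 1 else 0)
print(viewer.get_calibration("wrist"));print(r.hold_point_z,r.read_clock(),r.read_ee_rot(),r.read_tool_pos())
E
```

```text
scene {'fov_y': 42.1166, 'cx': 255.8371, 'cy': 188.5044, 'R': [[-0.8948, 0.4462, 0.014], [0.218, 0.4641, -0.8585], [-0.3895, -0.7652, -0.5126]], 't': [0.4156, -0.0218, 1.977]}
side {'fov_y': 50.9854, 'cx': 253.9767, 'cy': 189.0288, 'R': [[-0.8466, -0.5322, -0.0079], [-0.1946, 0.3233, -0.9261], [0.4954, -0.7825, -0.3773]], 't': [0.4982, 0.1988, 1.054]}
{'fov_y': 63.23270626030756, 'cx': 261.01210497951257, 'cy': 187.70939126821605, 'T_tool_cam': array([[ 1.09832499e-03, -9.70106702e-01, -2.42676286e-01,
         6.99941982e-02],
       [ 9.99999351e-01,  1.13872575e-03, -2.62127080e-05,
        -4.44004589e-05],
       [ 3.01770858e-04, -2.42676099e-01,  9.70107324e-01,
        -1.80098112e-01],
       [ 0.00000000e+00,  0.00000000e+00,  0.00000000e+00,
         1.00000000e+00]])}
0.0188 0.1 [-1.79906087e+02 -9.27057510e-03  1.82693998e+01] [ 0.18011445 -0.54552178  0.20470157]
```

View pics/scene0.png

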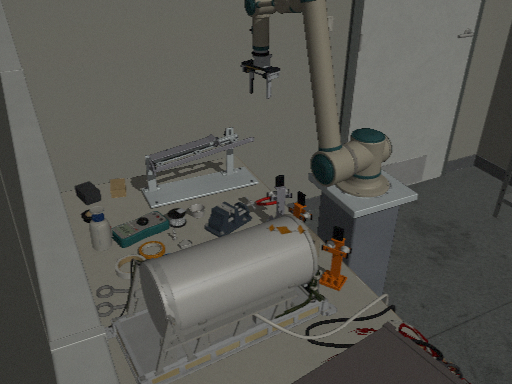

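View pics/side0.png

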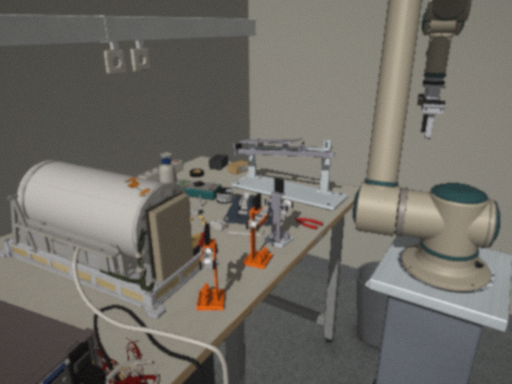

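The scene view shows the stand at (145-255, 130-200). There are three hanger-shaped objects: grey at scene (280,190) / side (278,215), and orange at scene (300,210) and (336,262). The grey steel one with the black tab fits the description, and the orange ones are look-alikes. I'll enlarge it to confirm.

```bash
python3 - <<'E'
import cv2,numpy as np
a=cv2.imread("pics/scene0.png");b=cv2.imread("pics/side0.png")
A=cv2.resize(a[120:240,130:330],None,fx=3.9,fy=2.45*1,interpolation=3) if 0 else cv2.resize(a[122:227,130:330],None,fx=4,fy=4,interpolation=3)[:,:800]
B=cv2.resize(b[130:255,225:365],None,fx=4,fy=4,interpolation=3)
A=cv2.convertScaleAbs(A,alpha=1.6);B=cv2.convertScaleAbs(B,alpha=1.6)
cv2.imwrite("pics/A.png",A);cv2.imwrite("pics/B.png",B)
E
```

```text
(no output)
```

View pics/A.png

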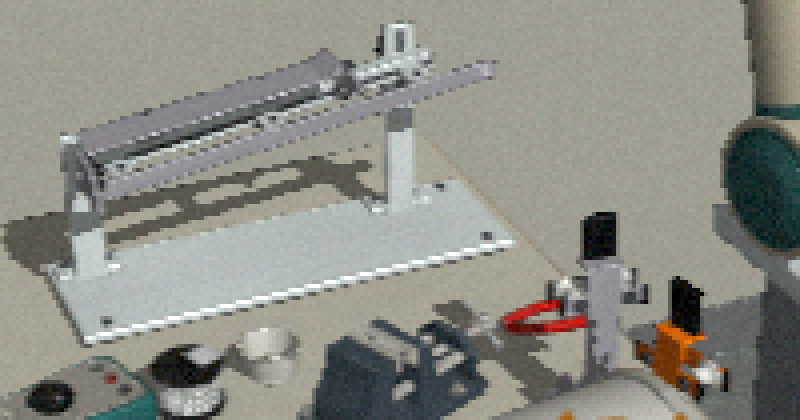

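View pics/B.png

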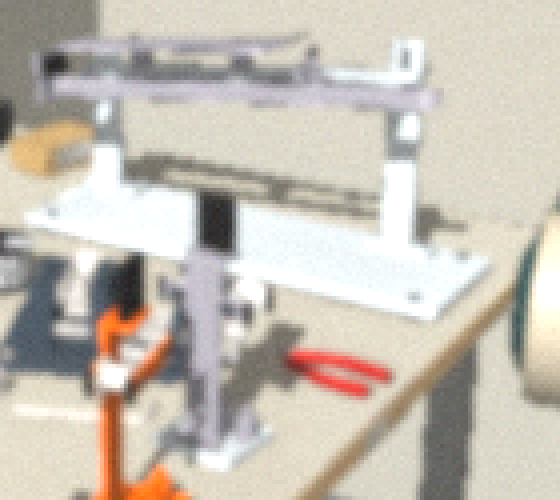

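The enlarged crops confirm the grey sheet-steel hanger with its black tab at scene (280,175) and side (279,178). The rail's open upper end is at scene (254,139) and side (334,154), on the robot's side.

```bash
cat > h.py <<'E'
import numpy as np,cv2
from scipy.spatial.transform import Rotation as Ro
from bench import r,viewer
def fc(c): return 192/np.tan(np.radians(c["fov_y"])/2)
def wristpose():
    p=np.array(r.read_tool_pos());R=Ro.from_euler("xyz",r.read_ee_rot(),degrees=True).as_matrix()
    T=np.eye(4);T[:3,:3]=R;T[:3,3]=p
    return T@viewer.get_calibration("wrist")["T_tool_cam"]
def ray(n,uv,T=None):
    c=viewer.get_calibration(n);d=np.array([(uv[0]-c["cx"])/fc(c),(uv[1]-c["cy"])/fc(c),1])
    if T is not None: return T[:3,3],T[:3,:3]@d
    R=np.array(c["R"]);return -R.T@np.array(c["t"]),R.T@d
def onz(o,d,z): return o+d*(z-o[2])/d[2]
def tri(rays):
    A=np.zeros((3,3));b=np.zeros(3)
    for o,d in rays:
        d=d/np.linalg.norm(d);P=np.eye(3)-np.outer(d,d);A+=P;b+=P@o
    x=np.linalg.solve(A,b);return x,[np.linalg.norm(np.cross(x-o,d/np.linalg.norm(d))) for o,d in rays]
def proj(X,T):
    c=viewer.get_calibration("wrist");q=T[:3,:3].T@(np.array(X)-T[:3,3]);return q[0]/q[2]*fc(c)+c["cx"],q[1]/q[2]*fc(c)+c["cy"]
E
python3 - <<'E'
from h import *
np.set_printoptions(precision=4,suppress=True)
A=lambda u,v:ray("scene",(u/4+130-.4,v/4+122-.4))
B=lambda u,v:ray("side",(u/4+225-.4,v/4+130-.4))
print("rail up",tri([A(495,66),B(438,97)]))
print("tabtop",tri([A(602,213),B(217,190)]))
print("tab z.194",onz(*A(602,213),.194),onz(*B(217,190),.194))
print("stop post low",tri([A(100,190),B(48,96)]))
for p in [(48,266),(85,336),(515,238),(455,182)]:print("plate",onz(*A(*p),.014))
for p in [(25,216),(432,310),(490,262)]:print("plateB",onz(*B(*p),.014))
E
```

```text
rail up (array([ 0.3894, -0.1775,  0.1956]), [np.float64(0.0008968367593191257), np.float64(0.0008968367593191238)])
tabtop (array([0.4354, 0.1122, 0.1976]), [np.float64(0.00014510576029881897), np.float64(0.00014510576029887543)])
tab z.194 [0.4323 0.1068 0.194 ] [0.4402 0.1033 0.194 ]
stop post low (array([ 0.7723, -0.1771,  0.1437]), [np.float64(0.008590885922977926), np.float64(0.008590885922977931)])
plate [ 0.7972 -0.3049  0.014 ]
plate [ 0.8004 -0.1709  0.014 ]
plate [ 0.3719 -0.1642  0.014 ]
plate [ 0.3759 -0.293   0.014 ]
plateB [ 0.7961 -0.1611  0.014 ]
plateB [ 0.3753 -0.1601  0.014 ]
plateB [ 0.3698 -0.2844  0.014 ]
```

```bash
python3 - <<'E'
from h import *
np.set_printoptions(precision=4,suppress=True)
A=lambda u,v:ray("scene",(u/4+130-.4,v/4+122-.4))
B=lambda u,v:ray("side",(u/4+225-.4,v/4+130-.4))
print("orange tab",onz(*A(685,280),.194),onz(*B(132,255),.194))
print("gate bracket top",tri([A(400,25),B(408,42)]))
print("post base",onz(*A(395,200),.014))
pics=[]
for n,p in enumerate([(.43,.09,.36),(.40,-.15,.36),(.60,-.15,.36)]):
    for yaw in(0,):
        r.move_ptp(p,(180,0,yaw))
    T=wristpose();im=viewer.capture("wrist");np.save(f"T{n}.npy",T);cv2.imwrite(f"pics/w{n}.png",im);pics.append(im)
print(r.read_clock(),r.read_joints())
b=cv2.convertScaleAbs(np.hstack([cv2.rotate(x,cv2.ROTATE_180)[:, :] for x in pics[:2]]),alpha=1.5)
for n in(0,1,2): cv2.imwrite(f"pics/w{n}v.png",cv2.resize(cv2.convertScaleAbs(pics[n],alpha=1.4),(768,576),interpolation=3))
E
```

```text
orange tab [0.4253 0.2267 0.194 ] [0.4295 0.2329 0.194 ]
gate bracket top (array([ 0.4502, -0.2582,  0.215 ]), [np.float64(0.0016407886198615896), np.float64(0.0016407886198616373)])
post base [ 0.447  -0.2841  0.014 ]
4.5083 [-20.46    17.385   62.6558  -0.0296  99.967   69.5112]
```

View pics/w0v.png

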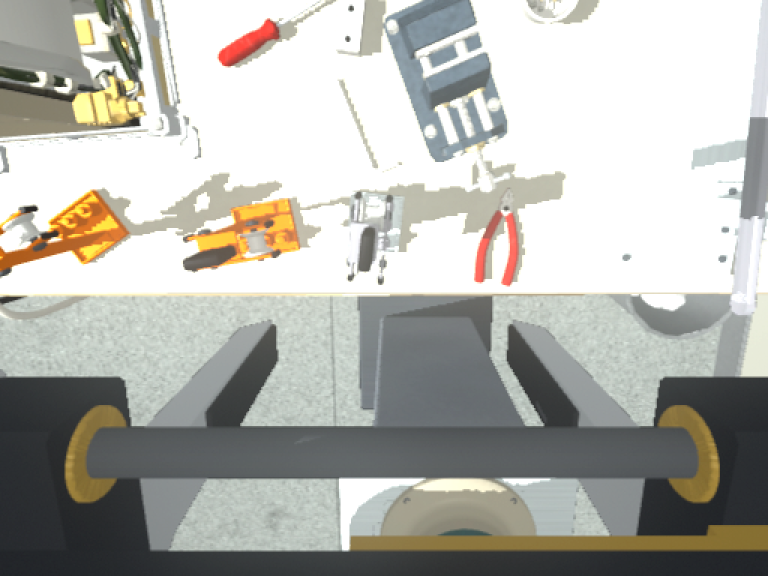

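View pics/w1v.png

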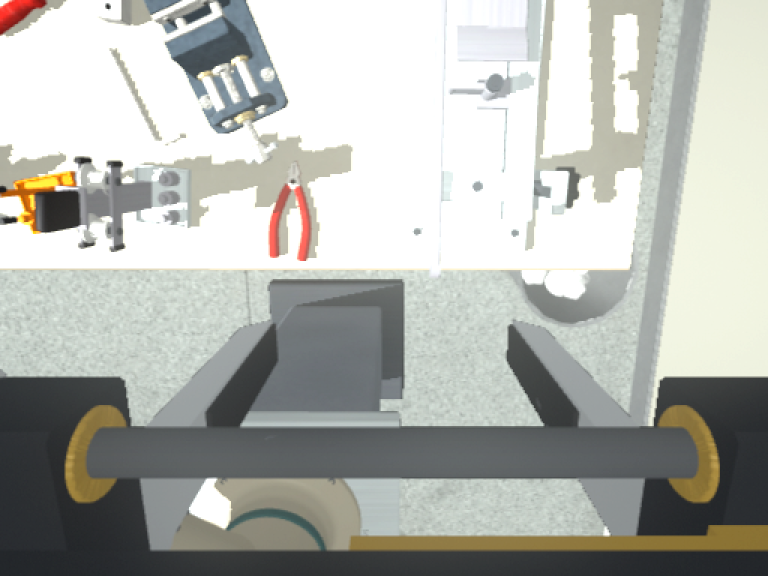

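View pics/w2v.png

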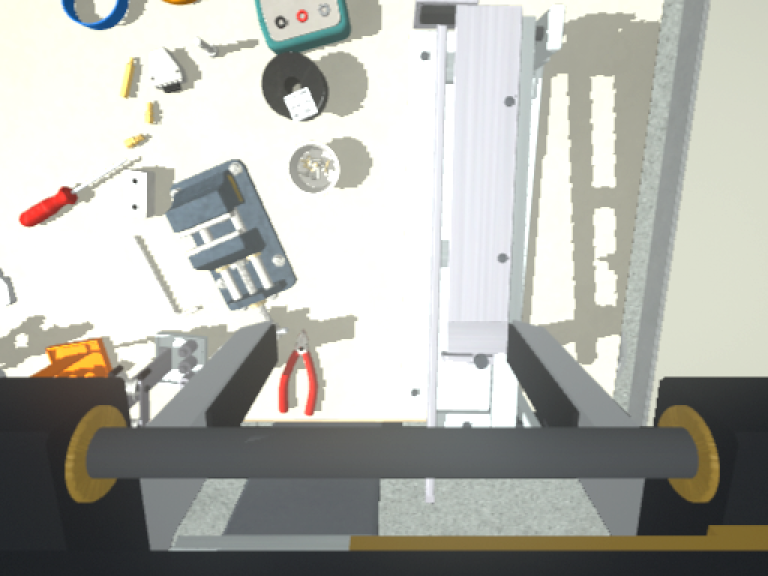

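w0 (1.5x scale) shows the hanger's black tab at about (367,250), with bogie plates from (357,193)/(388,195) to (351,282)/(381,280). w1 and w2 show the rail's upper end at (435,273) and (431,501), with the keeper and gate to its right. Next I'll compute positions.

```bash
python3 - <<'E'
from h import *
np.set_printoptions(precision=4,suppress=True)
T=[np.load(f"T{i}.npy") for i in range(3)]
W=lambda n,u,v:ray("wrist",((u+.5)/1.5-.5,(v+.5)/1.5-.5),T[n])
up,e=tri([W(1,435,275),W(2,431,502)]);print("rail up",up,e)
for n,v in((1,80),(1,180),(2,100),(2,300)):print("rail line rough",n,v)
im=[cv2.imread(f"pics/w{i}.png").mean(2) for i in range(3)]
# rail edges: print profiles in native rows
for n,rows,c in((2,(40,100,160,220,320),(280,302)),(1,(30,100,150,175),(282,302))):
    for v in rows: print(n,v,c[0],im[n][v,c[0]:c[1]].astype(int))
# hanger: bogie ends
P=[onz(*W(0,*q),.12) for q in((357,193),(388,194),(351,282),(381,282))]
print(np.array(P)); f=(P[0]+P[1])/2;b=(P[2]+P[3])/2
print("axle",(f+b)/2,"yaw",np.degrees(np.arctan2(*(f-b)[1::-1])),"len",np.linalg.norm(f-b))
P=[onz(*W(1,*q),.12) for q in((83,160),(115,163),(85,248),(117,249))];print(np.array(P))
f=(P[0]+P[1])/2;b=(P[2]+P[3])/2
print("axle1",(f+b)/2,"yaw",np.degrees(np.arctan2(*(f-b)[1::-1])))
m=(cv2.imread("pics/w0.png").max(2)[140:190,225:260]<45)
ys,xs=np.nonzero(m);print("tab mask",m.sum(),xs.mean()+225,ys.mean()+140,xs.min()+225,xs.max()+225,ys.min()+140,ys.max()+140)
print("tab top .194",onz(*ray("wrist",(xs.mean()+225,ys.mean()+140),T[0]),.19))
E
```

```text
rail up [ 0.3901 -0.1825  0.199 ] [np.float64(0.0006945068320590781), np.float64(0.0006945068320591203)]
rail line rough 1 80
rail line rough 1 180
rail line rough 2 100
rail line rough 2 300
2 40 280 [224 197 171 192 212 215 218 221 222 225 203 177 187 176 172 169 153 134
 139 147 147 146]
2 100 280 [227 230 230 230 230 229 227 228 217 180 174 181 174 171 166 165 204 230
 230 228 219 196]
2 160 280 [228 228 226 223 222 223 219 189 178 186 173 170 170 149 140 157 157 155
 154 176 186 175]
2 220 280 [223 221 219 219 217 195 172 174 174 170 168 152 163 203 217 215 215 205
 178 162 163 163]
2 320 280 [133 134 136 141 169 181 167 163 153 137 129 131 135 133 131 137 138 135
 134 131 129 128]
1 30 282 [238 237 237 235 233 233 234 219 187 190 190 184 183 182 161 198 234 234
 234 233]
1 100 282 [238 237 234 235 235 222 191 194 204 194 191 187 169 180 225 235 233 232
 233 235]
1 150 282 [236 235 237 235 220 188 195 205 198 194 191 175 210 236 234 234 234 236
 235 234]
1 175 282 [217 217 217 213 199 194 200 200 195 190 169 179 211 216 216 215 215 215
 216 216]
[[0.4759 0.1201 0.12  ]
 [0.475  0.0928 0.12  ]
 [0.3948 0.1271 0.12  ]
 [0.3948 0.0994 0.12  ]]
axle [0.4351 0.1099 0.12  ] yaw -4.829676036374588 len 0.08088696180143025
[[0.474  0.1193 0.12  ]
 [0.4715 0.0918 0.12  ]
 [0.3965 0.1298 0.12  ]
 [0.3956 0.1008 0.12  ]]
axle1 [0.4344 0.1105 0.12  ] yaw -7.249859183444744<stdin>:19: RuntimeWarning: Mean of empty slice.
  ret = ret.dtype.type(ret / rcount)
Traceback (most recent call last):
ValueError: zero-size array to reduction operation minimum which has no identity
```

```bash
python3 - <<'E'
from h import *
np.set_printoptions(precision=4,suppress=True)
T=[np.load(f"T{i}.npy") for i in range(3)]
X=[]
for n,u,v in((1,296.8,30),(1,295.1,100),(1,293.7,150),(1,293.2,175),(2,295.8,100),(2,292.4,220),(2,289.3,320)):
    z=.18
    for _ in range(5):
        p=onz(*ray("wrist",(u,v),T[n]),z);z=.154+(.765-p[0])*.117
    p[1]+=.0035;X.append(p);print(n,p)
X=np.array(X);k=np.polyfit(X[:,0],X[:,1],1);print("yaw",np.degrees(np.arctan(k[0])),"y at .445",np.polyval(k,.445),"res",X[:,1]-np.polyval(k,X[:,0]))
# bottom-left edge, z top-18mm, near face y=+3.5
for n,u,v in((1,288.2,30),(1,286.2,100),(1,285.3,150),(2,287.2,100),(2,284,220)):
    z=.16
    for _ in range(5):
        p=onz(*ray("wrist",(u,v),T[n]),z);z=.154-.018+(.765-p[0])*.117
    p[1]-=.0035;print("bot",n,p)
# tab in w0
g=cv2.imread("pics/w0.png");print(g.max(2)[155:185:3,236:256])
# keeper edges x
for z in(.17,.2,.21):print("keeper start w2",onz(*ray("wrist",(320,234.5),T[2]),z))
E
```

```text
1 [ 0.5521 -0.1837  0.1789]
1 [ 0.4805 -0.1829  0.1873]
1 [ 0.4267 -0.1822  0.1936]
1 [ 0.3991 -0.182   0.1968]
2 [ 0.6799 -0.1859  0.164 ]
2 [ 0.5384 -0.1842  0.1805]
2 [ 0.409  -0.1822  0.1957]
yaw -0.7946889943117932 y at .445 -0.18257187082654544 res [ 0.0004  0.0001  0.0001 -0.0001 -0.0001 -0.0003 -0.0001]
bot 1 [ 0.5563 -0.183   0.1604]
bot 1 [ 0.481  -0.1816  0.1692]
bot 1 [ 0.4245 -0.1812  0.1758]
bot 2 [ 0.6804 -0.1844  0.1459]
bot 2 [ 0.5321 -0.1823  0.1633]
[[189 187 185 184 171 125  75  74  73  73  72  72  71  75 103 122 163 215
  215 179]
 [188 187 184 182 143  80  84  85  82  79  77  74  72  81 107 122 130 129
  123 120]
 [186 184 183 167 120  81  85  83  80  78  75  73  72  89 114 126 163 179
  147 124]
 [186 183 183 149  90  82  83  81  78  76  74  72  73 102 122 142 181 195
  170 135]
 [185 182 182 143  80  81  82  79  76  75  73  72  79 105 121 163 178 167
  185 182]
 [184 181 165 118  79  81  79  77  76  74  72  70  88 112 131 190 212 208
  191 140]
 [182 180 153 101  79  79  77  76  75  73  71  74 100 120 170 220 202 141
  116 112]
 [180 202 137  81  78  77  76  74  73  72  70 125 184 203 226 224 161 109
  110 107]
 [215 200 121  85  75  75  74  74  72  71 103 187 233 243 244 237 227 184
  118 151]
 [174 183 162 210 223 222 219 216 219 222 222 223 223 233 236 228 221 197
  165 191]]
keeper start w2 [ 0.5151 -0.2244  0.17  ]
keeper start w2 [ 0.5277 -0.2183  0.2   ]
keeper start w2 [ 0.5318 -0.2163  0.21  ]
```

```bash
python3 - <<'E'
from h import *
np.set_printoptions(precision=4,suppress=True)
o=(180,0,-5.5);x,y=.435,.1105
r.move_ptp((x,y,.25),o)
print(r.move_straight((x,y,.161),rate=.08,stop_force=6),r.read_tool_pos())
r.close(30);print(r.read_width(),r.read_gripper_force(),r.read_contact_force())
r.move_straight((x,y,.215),rate=.08);r.dwell(.3)
print(r.read_width(),r.read_gripper_force(),r.read_contact_force(),r.read_clock())
r.move_straight((.445,-.182+.085,.285),rate=.15,frame=(180,0,-.8))
T=wristpose();np.save("T3.npy",T);im=viewer.capture("wrist");cv2.imwrite("pics/w3.png",im)
s=viewer.capture("side");c=viewer.capture("scene")
cv2.imwrite("pics/m3.png",cv2.convertScaleAbs(np.hstack([cv2.resize(im,(400,300)),cv2.resize(s[90:240,225:425],(400,300))]),alpha=1.4))
print(r.read_clock(),r.read_tool_pos(),r.read_contact_force())
E
```

```text
False [0.4355 0.1105 0.1615]
0.10726104073661495 29.986785650253296 [-1.0965 -0.0299 -1.1497]
0.10352553258352075 29.985657334327698 [ 0.2402  0.405  -3.9722] 9.3917
11.15 [ 0.4449 -0.0964  0.2848] [-0.8705  1.2755 -4.2874]
```

View pics/m3.png

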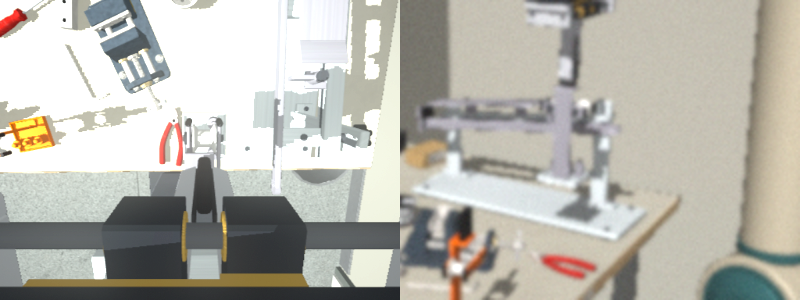

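The wrist and side views show the hanger held upright beside the rail, with its tray clear on the +y side. Next: insert sideways, then a guarded lowering.

```bash
python3 - <<'E'
from h import *
np.set_printoptions(precision=4,suppress=True)
x=.445;y=-.1825
r.move_straight((x,y+.085,.262),rate=.08)
print("ins",r.move_straight((x,y,.262),rate=.05,stop_force=5),r.read_tool_pos(),r.read_contact_force())
r.dwell(.3)
hit=r.move_straight((x,y,.225),rate=.02,stop_force=2.0)
print("low",hit,r.read_tool_pos(),r.read_contact_force(),r.read_clock())
T=wristpose();np.save("T4.npy",T);im=viewer.capture("wrist");cv2.imwrite("pics/w4.png",im)
s=viewer.capture("side");c=viewer.capture("scene")
cv2.imwrite("pics/m4.png",cv2.convertScaleAbs(np.vstack([np.hstack([cv2.resize(im[40:290,200:400],(400,500)),cv2.resize(s[110:220,270:358],(400,500))])]),alpha=1.3))
E
```

```text
ins False [ 0.445  -0.1822  0.262 ] [-0.0818  0.5577 -3.4604]
low True [ 0.4452 -0.1825  0.2463] [ 0.7529 -0.5395  3.2494] 14.6833
```

View pics/m4.png

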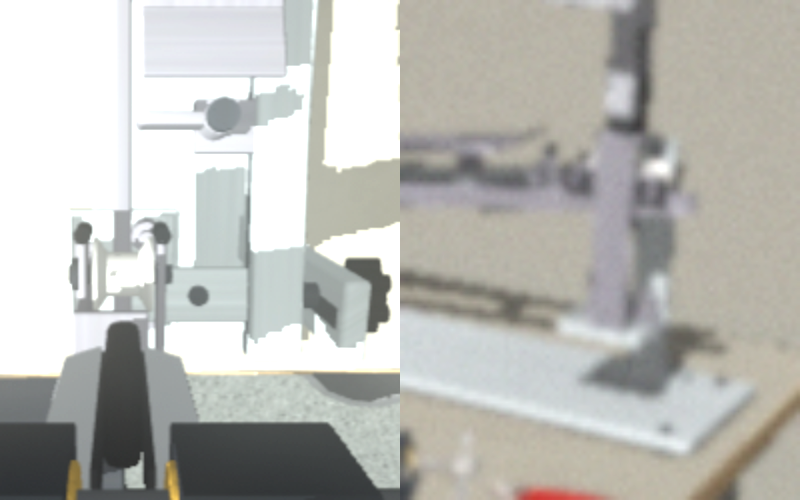

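Left panel: the plates at px 83 and 163 straddle the rail at 124, so the wheels are centred on it. Now I'll lighten the grip and let both wheels settle.

```bash
python3 - <<'E'
from h import *
np.set_printoptions(precision=4,suppress=True)
r.close(11);r.dwell(.3)
p=np.array(r.read_tool_pos());print(p,r.read_contact_force(),r.read_gripper_force())
for i in range(6):
    p[2]-=.001
    h=r.move_straight(p,rate=.01,stop_force=4);r.dwell(.15)
    f=r.read_contact_force();print(h,r.read_tool_pos(),f,r.read_wrist_torque())
    if f[2]>7: break
T=wristpose();np.save("T5.npy",T);im=viewer.capture("wrist");cv2.imwrite("pics/w5.png",im)
s=viewer.capture("side");c=viewer.capture("scene");print(r.read_clock())
cv2.imwrite("pics/m5.png",cv2.convertScaleAbs(np.hstack([cv2.resize(im[40:290,200:400],(400,500)),cv2.resize(c[110:200,190:262],(400,500),interpolation=3)]),alpha=1.4))
E
```

```text
[ 0.4452 -0.1825  0.2462] [ 1.2015 -0.4258  5.1677] 10.999607741832733
False [ 0.446  -0.1826  0.246 ] [0.6388 1.3279 6.4586] [ 0.1468 -0.0492 -0.0226]
False [ 0.4466 -0.1826  0.2453] [1.6413 1.4678 5.6699] [ 0.236  -0.2631 -0.0154]
False [ 0.4468 -0.1826  0.2445] [1.6889 2.0709 7.4086] [ 0.2567 -0.2089  0.0498]
16.7583
```

View pics/m5.png

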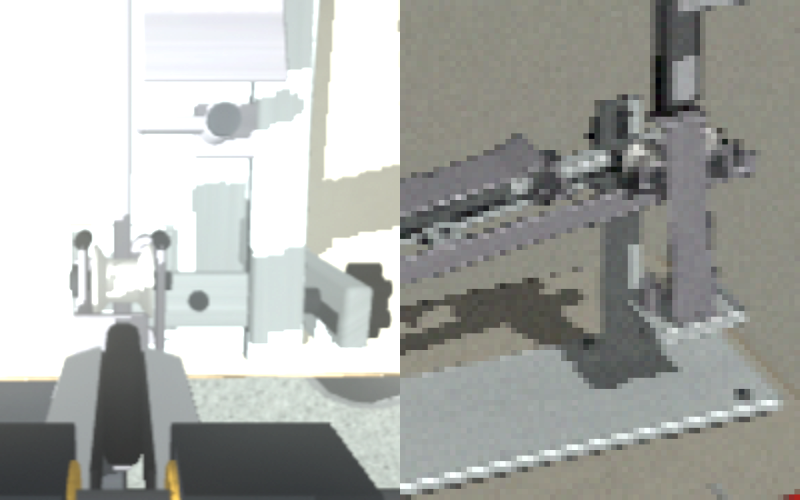

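The hanger is pitched onto the slope with its wheels straddling the rail. I'll ease the preload and push downhill in short steps, correcting height from the force reading.

```bash
cat > push.py <<'E'
from h import *
np.set_printoptions(precision=3,suppress=True)
def push(xt,tan=.124,step=.008):
    p=np.array(r.read_tool_pos())
    while p[0]<xt-1e-4:
        d=min(step,xt-p[0]);p=p+[d,0,-tan*d];p[1]=-.1826-.0139*(p[0]-.445)
        h=r.move_straight(p,rate=.05,stop_force=9);f=r.read_contact_force()
        print(p,h,f,round(r.read_gripper_force(),1))
        if h: print("stopped",r.read_tool_pos());return False
        if f[2]>3.5:p[2]+=.0007
        elif f[2]<-1.5:p[2]-=.0007
    return True
E
python3 - <<'E'
from push import *
p=np.array(r.read_tool_pos())
for i in range(5):
    if r.read_contact_force()[2]<2.5:break
    p[2]+=.0006;r.move_straight(p,rate=.01);r.dwell(.1)
print(r.read_tool_pos(),r.read_contact_force())
push(.495)
print(r.read_clock())
E
```

```text
[ 0.447 -0.183  0.245] [ 0.726 -0.184 -0.742]
[ 0.455 -0.183  0.244] False [ 0.899 -0.491 -0.255] 11.0
[ 0.463 -0.183  0.243] False [ 0.677 -0.295  0.133] 11.0
[ 0.471 -0.183  0.242] False [-0.173 -0.034 -0.701] 11.0
[ 0.479 -0.183  0.241] False [-0.39   0.047 -1.167] 11.0
[ 0.487 -0.183  0.24 ] False [-2.411 -0.37  -1.148] 11.0
[ 0.495 -0.183  0.239] False [-3.084  0.303 -2.965] 11.0
[ 0.495 -0.183  0.238] False [-1.824  1.269 -1.597] 11.0
19.3583
```

```bash
sed -i 's/f\[2\]<-1.5/f[2]<-0.8/' push.py; python3 - <<'E'
from push import *
push(.602)
r.dwell(.3);print(r.read_tool_pos(),r.read_contact_force())
T=wristpose();im=viewer.capture("wrist");cv2.imwrite("pics/w6.png",im)
s=viewer.capture("side");c=viewer.capture("scene");print(r.read_clock())
cv2.imwrite("pics/m6.png",cv2.convertScaleAbs(np.hstack([cv2.resize(im[40:290,200:400],(400,500)),cv2.resize(c[110:200,190:262],(400,500),interpolation=3)]),alpha=1.4))
E
```

```text
[ 0.503 -0.183  0.237] False [-0.964  1.874 -3.189] 11.0
[ 0.511 -0.184  0.235] False [ 0.745  2.265 -2.165] 11.0
[ 0.519 -0.184  0.234] False [1.198 3.606 1.528] 11.0
[ 0.527 -0.184  0.233] False [1.014 3.73  4.625] 11.0
[ 0.535 -0.184  0.232] False [1.192 3.84  4.597] 11.0
[ 0.543 -0.184  0.232] False [0.773 3.037 0.525] 11.0
[ 0.551 -0.184  0.231] False [ 0.937  3.769 -1.287] 11.0
[ 0.559 -0.184  0.229] False [0.962 3.464 0.118] 11.0
[ 0.567 -0.184  0.228] False [ 1.812  4.998 -0.56 ] 11.0
[ 0.575 -0.184  0.227] False [0.821 4.235 1.794] 11.0
[ 0.583 -0.185  0.226] False [1.355 3.526 2.125] 11.0
[ 0.591 -0.185  0.225] False [1.586 2.924 1.267] 11.0
[ 0.599 -0.185  0.224] False [0.959 1.308 0.597] 11.0
[ 0.602 -0.185  0.224] False [0.926 0.552 0.844] 11.0
[ 0.602 -0.185  0.224] [ 1.232 -1.154  0.476]
24.0917
```

View pics/m6.png

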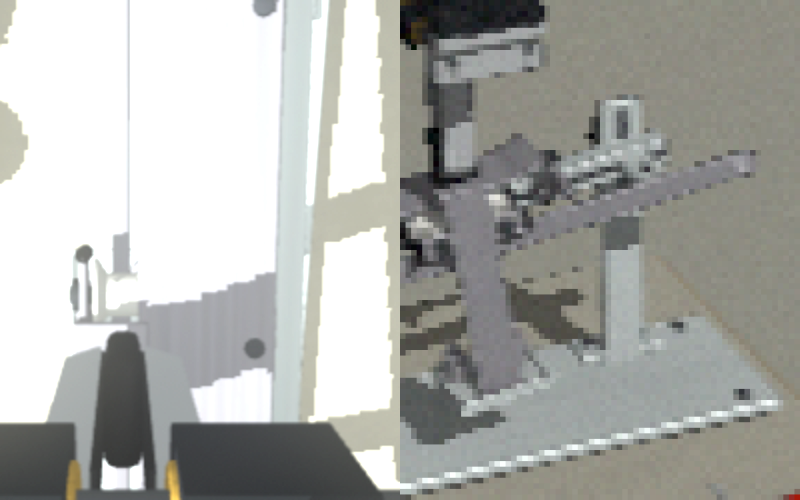

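The sideways force dropped from +4 N to about zero around tab x = 0.60, so the gate has snapped shut. I'll go a small margin further, then let go.

```bash
python3 - <<'E'
from push import *
push(.612)
r.gripper_open();p=np.array(r.read_tool_pos());p[2]+=.1
r.move_straight(p,rate=.1);r.dwell(2)
s=viewer.capture("side");c=viewer.capture("scene");print(r.read_clock(),r.read_contact_force())
cv2.imwrite("pics/m7.png",cv2.convertScaleAbs(np.hstack([cv2.resize(s[130:215,225:345],(400,283),interpolation=3),cv2.resize(c[115:200,140:260],(400,283),interpolation=3)]),alpha=1.4))
E
```

```text
[ 0.61  -0.185  0.223] False [ 0.992 -2.324 -0.244] 11.0
[ 0.612 -0.185  0.223] False [ 0.495 -3.236  0.818] 11.0
29.225 [ 0.464 -0.288  0.847]
```

View pics/m7.png

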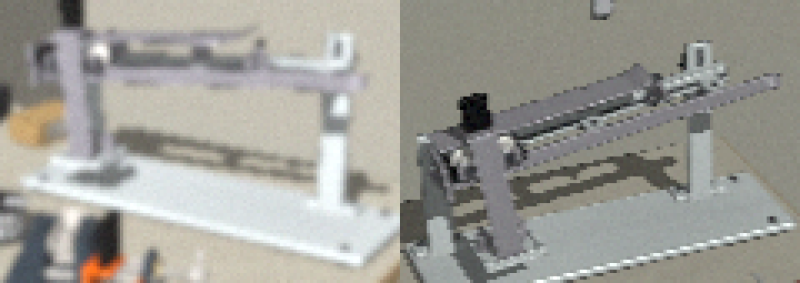

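The hanger hangs upright near the low end, with its tab at scene (162,143). I'll check its position and that it is at rest, then hand in.

```bash
python3 - <<'E'
from h import *
def tab():
    c=viewer.capture("scene");m=(c[136:160,150:180].max(2)<28)
    n,l,s,ce=cv2.connectedComponentsWithStats(m.astype(np.uint8))
    k=1+np.argmax(s[1:,4]);u=ce[k]+[150,136];o,d=ray("scene",u);q=o+d*(-.186-o[1])/d[1]
    return u,s[k,4],q
a=tab();r.dwell(1);b=tab();print(a,b)
x=b[2][0]-.575-.007
print("axle stand x",x)
if .14<x<.172 and np.linalg.norm(a[0]-b[0])<.3: print(r.close_job())
E
```

```text
(array([162.08235294, 148.41176471]), np.int32(85), array([ 0.73632174, -0.186     ,  0.22196972])) (array([162.04761905, 148.35714286]), np.int32(84), array([ 0.73642575, -0.186     ,  0.22220052]))
axle stand x 0.15442575303765815
the job is handed in; nothing more can be done
None
```

The hanger is at rest on the rail against the stop (axle measured at about 154 mm along the stand; home is about 152 mm), and I handed the job in at about 30 s of the 72 s. I judged the gate shut from the sideways force dropping off, not from a close-up of it, and the hand-in returned no verdict.

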